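# Seat the punch-die collar on its spigot and hold it home

### The arm

A 6-joint arm with a two-finger parallel gripper is mounted at the origin on the work surface. World frame = base frame: x ahead of the robot, y to its left, z up, the work surface at z = 0. Lengths are in m, angles in rad, forces in N, time in s.
With the tool pointing down it reaches from about 0.35 to 0.775 m from the base axis. Payload 7.3 kg.
Tool frame: the origin (TCP) lies midway between the tips of the shut fingers; the grasp point (between the pads) lies 19 mm behind it (robot.tcp_to_grasp is the distance from the TCP to the grasp point, in m); z points along the fingers, y is the line along which they close (so a half turn about z gives the same grasp; the last joint's range is limited). The gripper opens to 92 mm and grips with 3 to 60 N. Pads are 19 mm wide; open, the fingers measure 130 mm over their backs; the gripper's body (75 mm by 190 mm) begins 47 mm behind the grasp point.
Start: joints at [-0.146, 0.342, 1.524, -0, 1.275, -0.146], TCP at [0.525, 0, 0.227] pointing down, gripper open.
Joint ranges: [-2.53, 2.53], [-0.77, 2.02], [0.04, 2.7], [-1, 4.14], [0.28, 2.66], [-3.11, 3.11]. Speed limits (rad/s): [2.57, 2.57, 3.14, 3.14, 3.14, 3.14].

### API

Orientations are given as [roll, pitch, yaw] about the fixed x, y, z axes, in that order (R = Rz(yaw) Ry(pitch) Rx(roll)).
In Python, from cell import readout, cams, ticket, robot gives the robot as it stands. The module is installed in compiled form; this text tells all that it offers.
- The arm moves only by the tool jog_arm, never from a script. Its argument "plan" is a list of rows, each a list of 5 numbers: the shift along the world's x, y, z each as a share of 0.08 m, from -1 to 1, then the turn about the world's z as a share of 90 degrees, from -1 to 1, then the opening, from -1 (shut) to 1 (fully open). A call has 1 to 12 rows; each row is the pose to reach, as a shift and turn from the pose commanded when the call began; what a row does not reach only later rows make up. A row lasts 1/10 s, in which the tool goes at most 50 mm and 8.59 degrees, less where a joint would pass 70% of its speed; a pose out of reach is approached as far as the arm can. A call with a number of a shift or a turn outside -1 to 1 is refused whole. A call with a gripper value outside its range is refused whole. The fingers move at their own pace and stop on an object; "squeeze" is the grip in N (left out, the last holds). Time passes only in rows, so rows that repeat a pose let the fingers close. It gives the time, the measured TCP pose, the force, the opening and the grip force at its end, in the units of the state.
- readout.observe(): the state, without advancing time (a new reading comes with each control period).
- cams.read_camera(name): name is "scene" or "side" or "wrist"; returns the picture (400x640x3 uint8, blue, green, red); there is no depth.
- cams.calibration(name): a dict with "K" (3x3 intrinsics, pixels), "world_from_camera" (4x4, takes a point from camera to world coordinates). Camera axes: x right, y down, z forward; pixel columns grow to the right and rows downward; lengths in m; the calibration is good to about 2 mm. A picture is of the moment at which its call begins: read the wrist's pose just before it. calibration takes no time and is no camera call; for the wrist camera it gives the pose at the moment of the call.
- ticket.hand_in(): hands the job in; it is judged then, once.
The state is a dict: "time": time; "qpos": joint angles; "qvel": joint speeds; "joint_efforts": joint torques, N m; "tool_pos": TCP position; "tool_rot": TCP orientation; "contact_force": force on the tool from outside, world axes, zero at the start; "torque": the same for the moment, N m; "opening": finger opening in m; "grip_force": force on a finger pad.
Only numpy, scipy, OpenCV 4.12 (cv2) and the standard library are available. Lean on these libraries where they do the work, as an engineer would, in place of code of your own. Each camera call takes 0.05 s, during which the arm holds its last target. There are 200 camera calls.

### The job

Fit the tall knurled collar with the punch on top onto the upright spigot of the die post: set it over the spigot, turn it until the hidden keyways inside it drop over the spigot's cross pin, then push it fully home against the spring ejector. Finish while still holding it pushed home with the gripper (the ejector lifts it again if let go), so that a workmate can lock it. Leave the other things on the bench where they are.

Things in the scene. Friction and masses are not known exactly. Their poses are not given: they have to be found in the camera images.
- collar: Tall knurled aluminium collar, 54 mm across, 48 mm high, about 0.22 kg (varies), a 12 mm wide steel punch standing 12 mm above its closed top (60 mm overall). Stands upright, bore down, on one of three places shared with spacer and lockring. Origin: centre of its underside; z up its axis. Blind bore from below, 27 mm across, 42 mm deep. It can be gripped anywhere round its side.
- keyway_top (a point): Point on the collar's axis 26 mm above its underside, level with the upper end of its keyways. Two keyways facing each other, 9.5 mm wide and reaching 21.5 mm from the axis, run up the bore wall from the underside to here, along the collar's own +x and -x. They cannot be seen from outside. As there are two, every half turn is alike.
- station: Die post fixed to the bench: dark steel base plate 110 x 110 x 12 mm with an upright steel spigot 24 mm across in its middle. Origin: centre of the plate's underside, on bench level and on the spigot's axis; z up; x and y along the plate's edges.
- spigot_top (a point): Centre of the spigot's top face, 60 mm above the bench; the top 6 mm taper from 24 to 14 mm across. The collar's underside is 44 mm above the bench when it rests on the cross pin, 30 mm when dropped onto the ejector, 22 mm when fully home on a solid shoulder.
- pin_level (a point): Spigot's axis at the level of the upper face of the cross pin, 44 mm above the bench. The pin, 6 mm wide and high, sticks out 7 mm to both sides (38 mm tip to tip). Its direction differs every time, is NOT tied to the station's yaw and is not given: see it from above, or turn the collar on it under about 5 N until it drops. It drops when keyways and pin agree within about 0.1 rad.
- ejector (a joint): Spring ejector, a steel ring 40 to 54 mm across round the spigot's foot, upper face 30 mm above the bench when free. Value in m: 0 free, grows as it is pressed down; 0.008 with the collar fully home (end of range 0.010). The spring pushes up with 6 N at 0 and 14 N at 0.008, more than the collar's weight.
- spacer: Smooth plain aluminium spacer sleeve, 54 mm across, 38 mm through hole, 40 mm high. Bystander. Origin: centre of underside.
- lockring: Low knurled aluminium lock ring, 62 mm across, 48 mm through hole, 18 mm high. Bystander. Origin: centre of underside.
- soles: Stack of five white sandal soles with board insoles, 285 x 110 mm, 93 mm high, to the right. Bystander. Origin: centre of underside; x along the soles.
- insoles: Stack of brown insole boards 130 x 90 mm, 21 mm high, near right. Bystander. Origin: centre of underside.
- mallet: Hammer, 260 mm long, lying on the far part of the bench. Bystander. x from its handle to its head.
- tin: Closed steel cement tin, 84 mm across, 110 mm high, far left. Bystander. Origin: centre of underside.
- rivets: Grey open two-part tray of rivets, 100 x 150 x 30 mm, near left. Bystander. Origin: centre of underside.
- brush: Glue brush, 200 mm long, lying at the far right. Bystander. x from its handle to its bristles.
Not all that is in view belongs to the job. Leave any green or pink look-alike of the station alone. Leave any black look-alike of the collar alone.

How it is judged:
By the outcome, as a careful person would: the job done as asked, in the order asked, and still so for the second after the job is handed in, while the arm keeps its last pose, push and grip.
It also fails if it takes over 61 s, if anything falls off the work surface, if the arm or the gripper's body presses on something with over 40 N, if the wrist force passes 120 N, or if a joint passes its speed limit or range.

## Working session

There is one attempt and no reset: what is moved stays moved. The work goes in short steps, Python scripts to look and compute and a tool call to move; the robot and the scene stay as the last step left them, time stands still between calls to the robot, and variables do not carry over. Pictures are saved under pics/ and viewed, at most 10 in all, crops included, and the job is handed in when it is done.

Besides the shell and the picture viewer there is one more tool, called after "Call:" as name(argument=value, ...) on one line, values as JSON. jog_arm: Moves the arm, as the interface text tells. Shift numbers are shares of 0.08 m and turn numbers shares of 90 degrees, none past 1 either way. Its arguments: {"type":"object","properties":{"plan":{"type":"array"},"squeeze":{"type":"number"}},"required":["plan"]}

```bash
mkdir -p pics
cat > h.py <<'E'
import numpy as np, cv2
from cell import readout, cams, ticket, robot
def ray(n,u,v,z,C=None):
    C=C or cams.calibration(n); T=np.array(C["world_from_camera"]); K=np.array(C["K"])
    d=T[:3,:3]@np.linalg.inv(K)@[u,v,1]; o=T[:3,3]
    return o+d*(z-o[2])/d[2]
def proj(n,p,C=None):
    C=C or cams.calibration(n); T=np.array(C["world_from_camera"]); K=np.array(C["K"])
    q=K@T[:3,:3].T@(np.array(p)-T[:3,3]); return q[:2]/q[2]
E
python3 - <<'E'
from h import *
for n in ["scene","side","wrist"]:
    cv2.imwrite(f"pics/{n}0.png",cams.read_camera(n)); print(n,np.round(cams.calibration(n)["world_from_camera"],3).tolist())
print(readout.observe())
E
```

```text
scene [[0.692, 0.382, -0.613, 1.368], [0.722, -0.382, 0.577, -0.821], [-0.014, -0.842, -0.54, 0.787], [0.0, 0.0, 0.0, 1.0]]
side [[-0.998, -0.026, 0.057, 0.494], [-0.059, 0.692, -0.72, 0.951], [-0.021, -0.722, -0.692, 1.039], [0.0, 0.0, 0.0, 1.0]]
wrist [[1.0, -0.001, -0.001, 0.526], [-0.001, -0.96, -0.28, 0.076], [-0.0, 0.28, -0.96, 0.384], [0.0, 0.0, 0.0, 1.0]]
{'time': 0.15, 'qpos': array([-1.46001714e-01,  3.42568324e-01,  1.52477977e+00, -1.05238125e-05,
        1.27538345e+00, -1.45984172e-01]), 'qvel': array([ 0.00074378, -0.002767  , -0.00215751,  0.00036831,  0.00042229,
       -0.00074981]), 'joint_efforts': array([ 7.52666965e-04, -4.31470585e+01, -2.44352603e+01,  7.18239485e-02,
        5.38185902e-02, -1.32920518e-04]), 'tool_pos': array([5.24707411e-01, 6.11463770e-05, 2.26207896e-01]), 'tool_rot': array([-3.14046442e+00, -1.55712378e-04,  1.57078177e+00]), 'contact_force': array([-0.56507293, -0.68524382,  0.4034584 ]), 'torque': array([-0.05845438,  0.00196064, -0.00346702]), 'grip_force': 0.0, 'opening': 0.09180686431482049}
```

View pics/scene0.png

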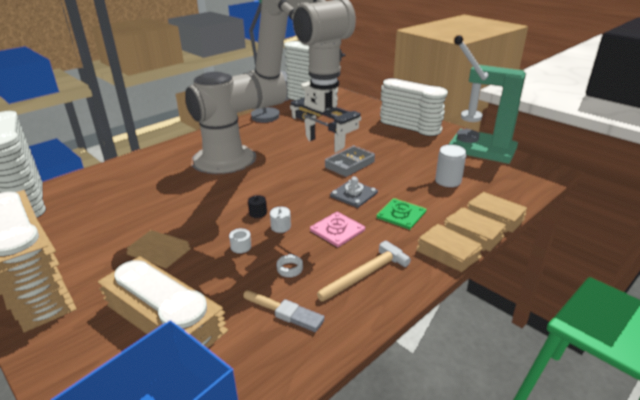

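View pics/wrist0.png

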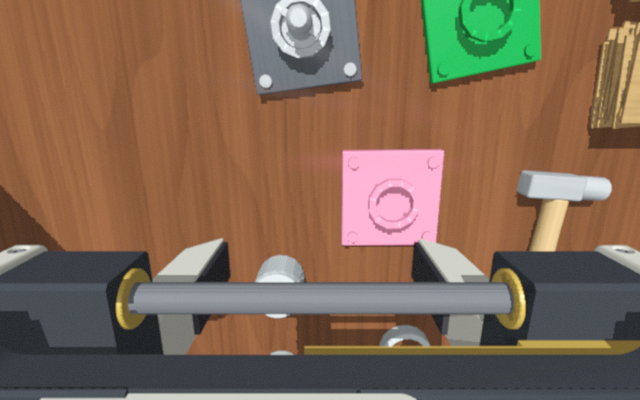

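Scene: collar with punch at (281,219), spacer (240,240), lock ring (290,266), black decoy (257,206), station (353,190). Wrist: station spigot near (300,25), collar near (280,285).

Run:
```python
from h import *
for n,u,v,z in [("scene",281,210,.06),("scene",354,181,.06),("wrist",300,18,.06),("wrist",280,285,.03)]:
    p=ray(n,u,v,z); print(n,p.round(3),proj("side",p).round())
s=cv2.imread("pics/side0.png"); w=cv2.imread("pics/wrist0.png")
a=cv2.resize(s,(800,500)); 
cv2.imwrite("pics/side0b.png",a)
```

```text
scene [ 0.483 -0.131  0.06 ] [340. 193.]
scene [0.517 0.131 0.06 ] [329. 246.]
wrist [0.508 0.144 0.06 ] [332. 249.]
wrist [ 0.479 -0.126  0.03 ] [341. 199.]
```

View pics/side0b.png

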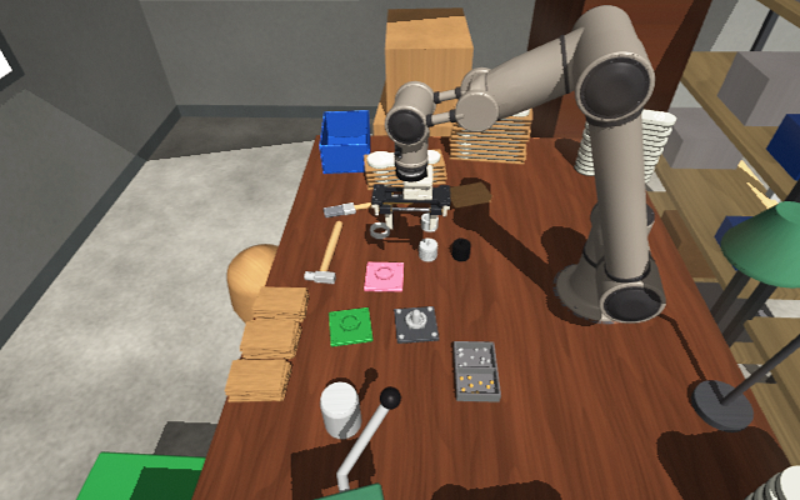

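Side: collar (342,200), station (334,254), consistent with the other two views. I'll look at the station from straight above first.

Call:
jog_arm(plan=[[-0.15,0.5,0,0,1],[-0.15,1,-0.4,0,1],[-0.15,1,-0.8,0,1],[-0.15,1,-0.8,0,1],[-0.15,1,-0.8,0,1],[-0.15,1,-0.8,0,1]])

```text
time: 0.75
tool_pos: [0.5141, 0.0794, 0.1643]
tool_rot: [3.139, 0.0, 1.57]
contact_force: [1.8, 0.4, 0.0]
opening: 0.0919
grip_force: 0.0
```

Run:
```python
from h import *
C=cams.calibration("wrist"); im=cams.read_camera("wrist"); cv2.imwrite("pics/w1.png",im)
u,v=proj("wrist",[.512,.138,.05],C); print(u,v, np.round(C["world_from_camera"],3).tolist())
u,v=int(u),int(v); y0=max(0,v-75);x0=u-100
cv2.imwrite("pics/w1c.png",cv2.resize(im[y0:y0+150,x0:x0+200],None,fx=4,fy=4,interpolation=2)); print(x0,y0)
```

```text
315.9784197895299 124.82904168129815 [[1.0, -0.003, 0.003, 0.515], [-0.002, -0.96, -0.28, 0.155], [0.003, 0.28, -0.96, 0.322], [0.0, 0.0, 0.0, 1.0]]
215 49
```

View pics/w1c.png

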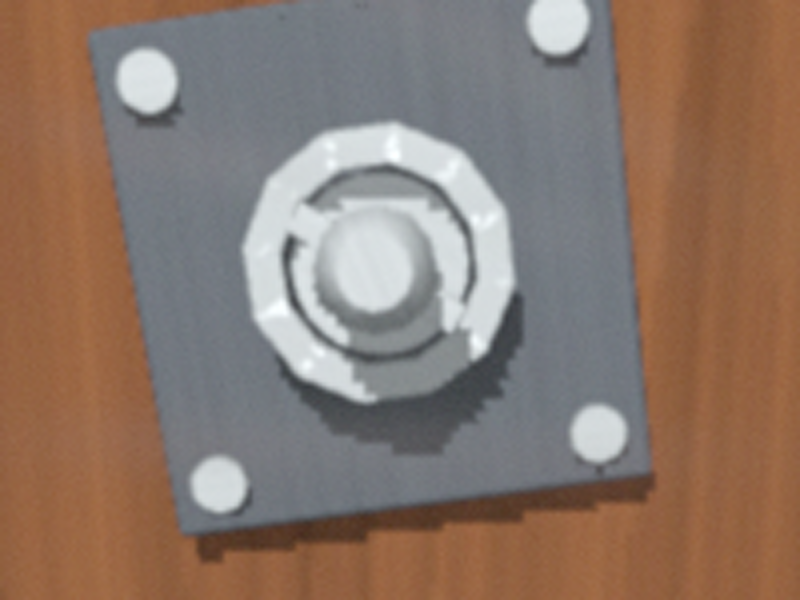

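Crop (offset 215,49, scale 4): spigot top disc centre about (374,268), ring outer centre (379,262), pin ends showing at (303,220) upper-left and (458,318) lower-right, four bolts at the plate's corners.

Run:
```python
from h import *
f=lambda u,v,z: ray("wrist",215+(u+.5)/4-.5,49+(v+.5)/4-.5,z)
print("ring",f(379,262,.03),"top",f(374,268,.06))
print("bolts",np.mean([f(a,b,.015) for a,b in [(148,81),(558,24),(600,433),(219,484)]],0))
a,b=f(303,220,.044),f(458,318,.044); print("pin",a,b,(a+b)/2,np.linalg.norm(a-b),np.degrees(np.arctan2(*(b-a)[1::-1])))
```

```text
ring [0.50653389 0.14532663 0.03      ] top [0.5064157  0.14523955 0.06      ]
bolts [0.50664809 0.144468   0.015     ]
pin [0.49226269 0.1537244  0.044     ] [0.52242248 0.13500226 0.044     ] [0.50734258 0.14436333 0.044     ] 0.03549832843674019 -31.83056819964501
```

Call:
jog_arm(plan=[[-0.35,-0.5,0.5,0,1],[-0.35,-1,0.8,0,1],[-0.35,-1,0.8,0,1]])

```text
time: 1.1
tool_pos: [0.4865, -0.0037, 0.2313]
tool_rot: [3.133, 0.003, 1.567]
contact_force: [0.1, 0.7, 0.5]
opening: 0.092
grip_force: 0.0
```

Call:
jog_arm(plan=[[0,-0.5,0,0,1],[0,-1,0,0,1],[0,-1,0,0,1],[0,-1,0,0,1],[0,-1,0,0,1],[0,-1,0,0,1]])

```text
time: 1.7
tool_pos: [0.4851, -0.0789, 0.2269]
tool_rot: [3.141, -0.0, 1.572]
contact_force: [-0.4, -0.3, 0.2]
opening: 0.0919
grip_force: 0.0
```

Call:
jog_arm(plan=[[0,-0.5,0,0,1],[0,-0.8,0,0,1],[0,-0.8,0,0,1],[0,-0.8,0,0,1],[0,-0.8,0,0,1],[0,-0.8,0,0,1]])

```text
time: 2.3
tool_pos: [0.4851, -0.1428, 0.2268]
tool_rot: [3.142, -0.0, 1.572]
contact_force: [-0.2, -0.7, -0.1]
opening: 0.0916
grip_force: 0.0
```

Run:
```python
from h import *
C=cams.calibration("wrist"); im=cams.read_camera("wrist"); cv2.imwrite("pics/w2.png",im)
print(proj("wrist",[.482,-.128,.05],C), np.round(C["world_from_camera"],3).tolist(), readout.observe()["tool_pos"])
```

```text
[316.34391784 166.45603493] [[1.0, -0.0, 0.001, 0.486], [0.0, -0.96, -0.28, -0.067], [0.001, 0.28, -0.96, 0.385], [0.0, 0.0, 0.0, 1.0]] [ 0.4851     -0.14297175  0.22685542]
```

View pics/w2.png

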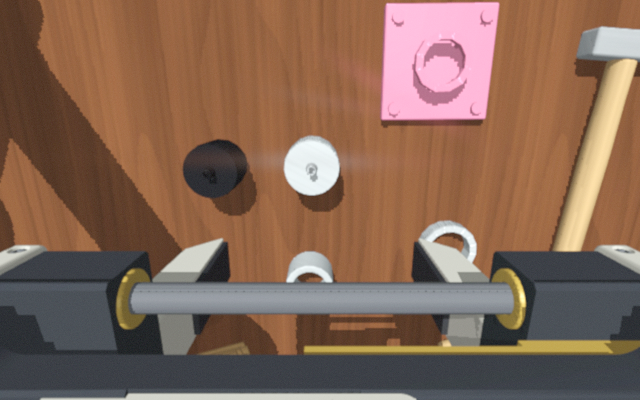

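Wrist: collar top at about (312,165), decoy (215,168), spacer (311,275), lock ring (447,250). About 95 mm separates neighbours, so I'll grip diagonally.

Run:
```python
from h import *
im=cv2.imread("pics/w2.png"); hsv=cv2.cvtColor(im,cv2.COLOR_BGR2HSV)
def blob(m,u,v):
    n,l,s,c=cv2.connectedComponentsWithStats(m.astype(np.uint8)); return s[l[v,u]],c[l[v,u]],(l==l[v,u])
m=(hsv[...,1]<60)&(hsv[...,2]>110); s,c,b=blob(m,300,160); print(s,c)
cs,_=cv2.findContours(b.astype(np.uint8),0,1); print(cv2.minEnclosingCircle(max(cs,key=len)))
d=im.max(2)<60; s2,c2,_=blob(d,200,168); print("decoy",s2,c2)
# silhouette: width/centre; try top circle & proj check
(u,v),r=cv2.minEnclosingCircle(max(cs,key=len))
for z in (.03,.048): print(z,ray("wrist",c[0],c[1],z),ray("wrist",u,v,z))
p=ray("wrist",c[0],c[1],.04)
for z in (0,.048):
    q=[proj("wrist",[p[0]+.027*np.cos(t),p[1]+.027*np.sin(t),z]) for t in np.linspace(0,6.28,60)]
    print(z,np.min(q,0),np.max(q,0))
print("decoy",ray("wrist",*c2,.04),"spacer",ray("wrist",311,275,.04))
```

```text
[ 283  135   57   61 2676] [311.50224215 165.61285501]
((311.5, 165.14999389648438), 30.187395095825195)
decoy [ 184  164   62   34 1482] [213.24561404 178.99797571]
0.03 [ 0.47677007 -0.13091863  0.03      ] [ 0.47677129 -0.13043256  0.03      ]
0.048 [ 0.47722261 -0.12769605  0.048     ] [ 0.47722377 -0.12723465  0.048     ]
0 [288.28964389 134.883628  ] [336.41252919 182.7695812 ]
0.048 [283.98432929 139.43247941] [338.62694949 193.4628667 ]
decoy [ 0.37654993 -0.14291512  0.04      ] spacer [ 0.47556735 -0.25180462  0.04      ]
```

Call:
jog_arm(plan=[[-0.1,0.16,0,0.1,1],[-0.1,0.16,-0.3,0.2,1],[-0.1,0.16,-0.6,0.3,1],[-0.1,0.16,-0.9,0.4,1],[-0.1,0.16,-0.9,0.5,1],[-0.1,0.16,-0.9,0.5,1],[-0.1,0.16,-0.9,0.5,1],[-0.1,0.16,-0.9,0.5,1]])

```text
time: 3.15
tool_pos: [0.4772, -0.1309, 0.1549]
tool_rot: [3.141, 0.0, 2.356]
contact_force: [-0.9, -0.3, -0.2]
opening: 0.0918
grip_force: 0.0
```

Run:
```python
from h import *
print(readout.observe()["tool_pos"],readout.observe()["qpos"])
```

```text
[ 0.47716836 -0.13086224  0.15492028] [-4.22767293e-01  3.60275941e-01  1.71310605e+00  1.24148077e-04
  1.06778285e+00 -1.20755742e+00]
```

Call:
jog_arm(plan=[[0,0,-0.45,0,1],[0,0,-0.9,0,1],[0,0,-0.9,0,1],[0,0,-0.9,0,1]])

```text
time: 3.55
tool_pos: [0.4771, -0.1311, 0.0832]
tool_rot: [-3.141, -0.001, 2.356]
contact_force: [-0.7, 0.1, 1.0]
opening: 0.0912
grip_force: 0.0
```

Call:
jog_arm(plan=[[0,0,-0.3,0,1],[0,0,-0.6,0,1],[0,0,-0.86,0,1],[0,0,-0.86,0,1],[0,0,-0.86,0,1]])

```text
time: 4.05
tool_pos: [0.4782, -0.1316, 0.0156]
tool_rot: [3.141, 0.002, 2.356]
contact_force: [0.1, 0.1, 0.5]
opening: 0.092
grip_force: 0.0
```

Call:
jog_arm(plan=[[0,0,0,0,-1],[0,0,0,0,-1],[0,0,0,0,-1],[0,0,0,0,-1],[0,0,0,0,-1],[0,0,0,0,-1],[0,0,0,0,-1],[0,0,0,0,-1],[0,0,0,0,-1],[0,0,0,0,-1]], squeeze=40)

```text
time: 5.05
tool_pos: [0.4771, -0.1312, 0.0141]
tool_rot: [3.141, 0.0, 2.356]
contact_force: [-1.3, 0.3, 4.6]
opening: 0.0537
grip_force: 40.0
```

Gripped (opening 53.7 mm). Lift, carry to the station, turning −90° on the way.

Call:
jog_arm(plan=[[0,0,0.2,0,-1],[0,0,0.5,0,-1],[0,0,1,0,-1],[0,0,1,0,-1],[0,0,1,0,-1]])

```text
time: 5.55
tool_pos: [0.477, -0.1312, 0.094]
tool_rot: [3.141, 0.001, 2.356]
contact_force: [-1.1, 0.4, -3.6]
opening: 0.054
grip_force: 40.0
```

Call:
jog_arm(plan=[[0,0.2,0.5,0,-1],[0.1,0.4,0.5,-0.1,-1],[0.1,0.7,0.5,-0.2,-1],[0.1,1,0.5,-0.3,-1],[0.1,1,0.5,-0.3,-1]])

```text
time: 6.05
tool_pos: [0.4835, -0.0486, 0.132]
tool_rot: [-3.138, -0.003, 1.883]
contact_force: [0.4, -1.1, -2.8]
opening: 0.0536
grip_force: 40.0
```

Call:
jog_arm(plan=[[0,0.3,0,-0.1,-1],[0.1,0.6,0,-0.2,-1],[0.1,1,0,-0.3,-1],[0.1,1,0,-0.35,-1],[0.1,1,0,-0.35,-1]])

```text
time: 6.55
tool_pos: [0.4922, 0.0291, 0.1324]
tool_rot: [-3.139, 0.001, 1.337]
contact_force: [-0.3, -1.4, -1.6]
opening: 0.0537
grip_force: 40.0
```

Call:
jog_arm(plan=[[0,0.3,0,-0.1,-1],[0.1,0.6,0,-0.2,-1],[0.1,1,0,-0.3,-1],[0.1,1,0,-0.35,-1],[0.1,1,0,-0.35,-1],[0.1,1,0,-0.35,-1]])

```text
time: 7.15
tool_pos: [0.5008, 0.1079, 0.1332]
tool_rot: [-3.141, 0.001, 0.789]
contact_force: [-0.3, 0.5, -1.2]
opening: 0.054
grip_force: 40.0
```

Call:
jog_arm(plan=[[0.08,0.45,0,0,-1],[0.08,0.45,0,0,-1],[0.08,0.45,0,0,-1],[0.08,0.45,0,0,-1],[0.08,0.45,0,0,-1]])

```text
time: 7.65
tool_pos: [0.5073, 0.1439, 0.1339]
tool_rot: [3.142, 0.0, 0.785]
contact_force: [-0.3, -0.2, -1.9]
opening: 0.0537
grip_force: 40.0
```

Run:
```python
from h import *
o=readout.observe(); print(o["tool_pos"],o["tool_rot"],o["qpos"],o["contact_force"],o["opening"])
t=o["tool_pos"]; out=[]
for n in ("scene","side"):
    im=cams.read_camera(n); cv2.imwrite(f"pics/{n}3.png",im)
    u,v=proj(n,t).astype(int); print(n,u,v); c=im[v-40:v+60,u-65:u+65]; out.append(cv2.resize(c,(390,300),interpolation=2))
cv2.imwrite("pics/c3.png",np.hstack(out))
```

```text
[0.50733336 0.1438891  0.13386579] [3.14155830e+00 4.13968091e-04 7.85220776e-01] [ 1.31142329e-01  4.39899772e-01  1.65086667e+00 -3.21586828e-04
  1.05113386e+00  9.16877611e-01] [-0.34925824 -0.17647993 -1.89419774] 0.05373813691358916
scene 355 156
side 332 233
```

View pics/c3.png

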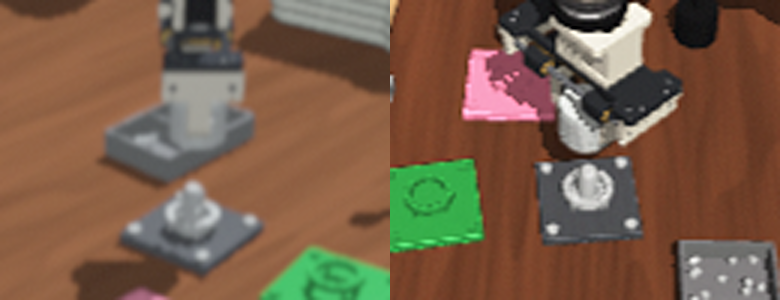

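Left (scene): collar hangs above the spigot at (190,190). Right (side): collar bottom about (582,148), spigot (588,172). Consistent with alignment; descend.

Call:
jog_arm(plan=[[-0.01,0.01,-0.3,0,-1],[-0.01,0.01,-0.6,0,-1],[-0.01,0.01,-0.72,0,-1],[-0.01,0.01,-0.72,0,-1],[-0.01,0.01,-0.8,0,-1],[-0.01,0.01,-0.86,0,-1],[-0.01,0.01,-0.88,0,-1],[-0.01,0.01,-0.88,0,-1]])

```text
time: 8.55
tool_pos: [0.5059, 0.1454, 0.0635]
tool_rot: [-3.141, 0.001, 0.786]
contact_force: [-3.7, -2.2, -1.0]
opening: 0.0536
grip_force: 40.0
```

Call:
jog_arm(plan=[[-0.012,-0.006,0,0,-1],[-0.012,-0.006,-0.04,0,-1],[-0.012,-0.006,-0.06,0,-1],[-0.012,-0.006,-0.06,0,-1],[-0.012,-0.006,-0.06,0,-1]])

```text
time: 9.05
tool_pos: [0.5056, 0.1451, 0.0585]
tool_rot: [-3.142, 0.0, 0.785]
contact_force: [-2.5, -1.2, -3.3]
opening: 0.0535
grip_force: 40.0
```

Call:
jog_arm(plan=[[-0.006,-0.002,-0.01,0,-1],[-0.006,-0.002,-0.015,0,-1],[-0.006,-0.002,-0.015,0,-1],[-0.006,-0.002,-0.015,0,-1]])

```text
time: 9.45
tool_pos: [0.5056, 0.1451, 0.058]
tool_rot: [3.141, -0.001, 0.785]
contact_force: [-2.3, 0.6, 3.3]
opening: 0.0539
grip_force: 40.0
```

Resting on the pin with about 5 N; sweep.

Call:
jog_arm(plan=[[0,0,-0.006,0.045,-1],[0,0,-0.006,0.09,-1],[0,0,-0.006,0.135,-1],[0,0,-0.006,0.18,-1],[0,0,-0.006,0.225,-1],[0,0,-0.006,0.27,-1],[0,0,-0.006,0.315,-1],[0,0,-0.006,0.36,-1],[0,0,-0.006,0.405,-1],[0,0,-0.006,0.45,-1],[0,0,-0.006,0.45,-1],[0,0,-0.006,0.45,-1]])

```text
time: 10.65
tool_pos: [0.5056, 0.1449, 0.0579]
tool_rot: [3.14, -0.0, 1.492]
contact_force: [-3.4, -1.6, 8.2]
opening: 0.0535
grip_force: 40.0
```

Call:
jog_arm(plan=[[0,0,0,0.045,-1],[0,0,0,0.09,-1],[0,0,0,0.135,-1],[0,0,0,0.18,-1],[0,0,0,0.225,-1],[0,0,0,0.27,-1],[0,0,0,0.315,-1],[0,0,0,0.36,-1],[0,0,0,0.405,-1],[0,0,0,0.45,-1],[0,0,0,0.45,-1],[0,0,0,0.45,-1]])

```text
time: 11.85
tool_pos: [0.506, 0.1449, 0.0574]
tool_rot: [3.14, 0.001, 2.197]
contact_force: [0.9, -1.0, 2.0]
opening: 0.0539
grip_force: 40.0
```

```bash
python3 -c "
from h import *
o=readout.observe();print(o['tool_pos'],o['tool_rot'],o['contact_force'],o['torque'],o['qpos'])"
```

```text
[0.50603358 0.14494048 0.05743682] [3.13985448e+00 1.07149248e-03 2.19719979e+00] [ 0.92988779 -0.97738329  2.02960635] [-0.18695425 -0.11871062  0.03890484] [ 1.33373987e-01  5.41526429e-01  1.73329979e+00 -1.59292587e-04
  8.64728147e-01 -4.92927175e-01]
```

Call:
jog_arm(plan=[[0,0,-0.01,0,-1],[0,0,-0.01,0,-1],[0,0,-0.01,0,-1]])

```text
time: 12.15
tool_pos: [0.5049, 0.1448, 0.0558]
tool_rot: [-3.141, -0.0, 2.199]
contact_force: [0.8, -1.4, -1.5]
opening: 0.0536
grip_force: 40.0
```

Dropping: force gone, 2 mm lower. Follow down to the ejector.

Call:
jog_arm(plan=[[0.01,0.002,-0.03,0,-1],[0.01,0.002,-0.06,0,-1],[0.01,0.002,-0.09,0,-1],[0.01,0.002,-0.12,0,-1],[0.01,0.002,-0.12,0,-1]])

```text
time: 12.65
tool_pos: [0.5052, 0.1448, 0.0459]
tool_rot: [-3.14, -0.001, 2.199]
contact_force: [-1.8, -4.0, -2.9]
opening: 0.0538
grip_force: 40.0
```

Call:
jog_arm(plan=[[-0.004,-0.01,-0.03,0,-1],[-0.004,-0.01,-0.06,0,-1],[-0.004,-0.01,-0.09,0,-1],[-0.004,-0.01,-0.12,0,-1],[-0.004,-0.01,-0.14,0,-1],[-0.004,-0.01,-0.14,0,-1],[-0.004,-0.01,-0.14,0,-1]], squeeze=60)

```text
time: 13.35
tool_pos: [0.5056, 0.1444, 0.0363]
tool_rot: [3.141, -0.0, 2.199]
contact_force: [-4.2, -3.6, 8.8]
opening: 0.0534
grip_force: 60.0
```

Call:
jog_arm(plan=[[0,0,-0.01,0,-1],[0,0,-0.02,0,-1],[0,0,-0.02,0,-1],[0,0,-0.02,0,-1]])

```text
time: 13.75
tool_pos: [0.5056, 0.1444, 0.036]
tool_rot: [3.141, 0.0, 2.199]
contact_force: [-8.3, -4.9, 22.2]
opening: 0.0538
grip_force: 60.0
```

Call:
jog_arm(plan=[[-0.008,-0.004,0,0,-1],[-0.008,-0.004,0,0,-1],[-0.008,-0.004,0,0,-1],[-0.008,-0.004,0,0,-1],[-0.008,-0.004,0,0,-1],[-0.008,-0.004,0,0,-1]])

```text
time: 14.35
tool_pos: [0.5056, 0.1444, 0.036]
tool_rot: [3.139, 0.001, 2.199]
contact_force: [-6.5, -3.5, 19.2]
opening: 0.0535
grip_force: 60.0
```

Run:
```python
from h import *
out=[]
for n in ("scene","side"):
    im=cams.read_camera(n); u,v=proj(n,[.506,.145,.04]).astype(int)
    out.append(cv2.resize(im[v-50:v+50,u-65:u+65],(390,300),interpolation=2))
cv2.imwrite("pics/c4.png",np.hstack(out)); o=readout.observe(); print(o["tool_pos"],o["contact_force"])
```

```text
[0.50555876 0.14439024 0.03598342] [-6.54963944 -2.83977272 19.34050791]
```

View pics/c4.png

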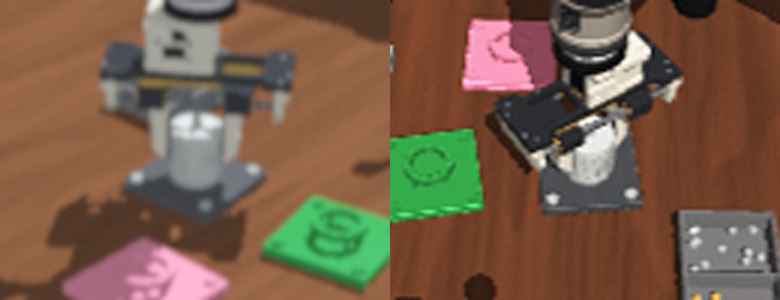

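The collar sits low on the post (scene crop 195,150), held in the gripper, upright, and pressing on the solid shoulder.

```bash
python3 -c "
from cell import ticket
print(ticket.hand_in())"
```

```text
the job is handed in; nothing more can be done
None
```

The collar is on the spigot with its keyways over the cross pin, pushed fully home and still held there by the gripper (about 19 N down, 60 N grip); nothing else on the bench was moved, and I handed the job in at about 14.5 s.

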